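Shut down the torch bench valves in order

ROBOT

A 6-joint arm with a two-finger parallel gripper is mounted at the origin on the work surface. World frame = base frame: x ahead of the robot, y to its left, z up, the work surface at z = 0. Lengths are in m, angles in rad, forces in N, time in s.
With the tool pointing down it reaches from about 0.3 to 0.875 m from the base axis. Payload 6.4 kg.
Tool frame: the origin (TCP) lies midway between the tips of the shut fingers; the grasp point (between the pads) lies 19 mm behind it; x points along the fingers, y is the direction in which the jaws open and shut, and the axes are right-handed (so a half turn about x gives the same grasp; the last joint's range is limited). The gripper opens to 85 mm and grips with 20 to 120 N. Pads are 22 mm wide; open, the fingers measure 114 mm over their backs; the gripper's body (76 mm by 85 mm) begins 54 mm behind the grasp point. The pads swing forward as they close: fully open they stand 13 mm farther back than shut.
Start: joints at [-1.365, 0.181, 1.607, -0, 1.354, -0.206], TCP at [0.23, -0.527, 0.231] pointing down, gripper open.
Joint ranges: [-2.99, 2.99], [-0.89, 2.07], [0.3, 2.58], [-1.14, 4.28], [0, 2.63], [-3.12, 3.12]. Speed limits (rad/s): [2.57, 2.57, 3.01, 3.14, 3.14, 3.14].

INTERFACE

Orientations are given as a unit quaternion [w, x, y, z].
In Python, from bench import ctrl gives the robot as it stands.
- The arm moves only by the tool step_arm, never from a script. Its argument "motion" is a list of rows, each a list of 7 numbers: the shift along the tool's x, y, z in mm, then the turn, a rotation vector about the tool's x, y, z in degrees, then the closure in counts, from 0 (fully open) to 255 (shut). In form: [[tx, ty, tz, rx, ry, rz, hand], ...]. A call has 1 to 10 rows; each row is the pose to reach, as a shift and turn from the pose commanded when the call began, along the tool's axes at that moment; what a row does not reach only later rows make up. A row lasts 1/8 s, in which the tool goes at most 62.5 mm and 10.7 degrees, less where a joint would pass 70% of its speed; a pose out of reach is approached as far as the arm can. A call with a gripper value outside its range is refused whole. The fingers move at their own pace and stop on an object; the grip force is fixed at half the most. Time passes only in rows, so rows that repeat a pose let the fingers close. It gives the time, the measured TCP pose, the force and the opening at its end, in the units of the state.
- ctrl.get_obs(): the state, without advancing time (a new reading comes with each control period).
- ctrl.camera(name): name is "scene" or "side" or "wrist"; returns (picture, depth): 400x640x3 uint8, red, green, blue; 400x640 float32, m along the optical axis (not along the pixel's ray), 0 where there is no reading.
- ctrl.camera_info(name): a dict with "fx", "fy", "cx", "cy" (pixels), "T" (4x4, takes a point from camera to world coordinates); the wrist camera has in their place "hand_eye" (4x4, takes a point from camera to tool coordinates, whose origin is the TCP and whose axes are the tool frame's). Camera axes: x right, y down, z forward; pixel columns grow to the right and rows downward; lengths in m; the calibration is good to about 2 mm. A picture is of the moment at which its call begins: read the wrist's pose just before it. camera_info takes no time and is no camera call.
- ctrl.hand_in(): hands the job in, once; it reports no verdict.
The state is a dict: "time_s": time; "q": joint angles; "dq": joint speeds; "joint_efforts": joint torques, N m; "eef_pos": TCP position; "eef_rot": TCP orientation; "wrist_force": force on the tool from outside, world axes, zero at the start; "torque": the same for the moment, N m; "opening": opening from 0.0 (shut) to 1.0 (fully open).
Only numpy, scipy, OpenCV 4.12 (cv2) and the standard library are available. Lean on these libraries where they do the work, as an engineer would, in place of code of your own. Each camera call takes 0.05 s, during which the arm holds its last target. There are 200 camera calls.

TASK

Shut the torch bench down: with the fingertips, lightly press the head of the oxygen valve (round disc) all the way down, then the gas valve (long bar), then the air valve (square plate), in that order. Only press; never pull a valve up. Leave the water valve (ball) open, do not disturb the glass and tools standing about, and finish with the hand clear.

Things in the scene. Friction and masses are not known exactly. Their poses are not given: they have to be found in the camera images.
- oxygen_top (a point): centre of the upper face of the oxygen valve's head: a flat round disc 52 mm in diameter, 12 mm thick, of bare aluminium on a 12 mm steel stem, on top of a brass valve body bolted to the bench (foot 84 x 50 mm, body top 60 mm above the bench). The point stands about 94 mm above the bench when the valve is open and 82 mm when shut, and moves with the head.
- oxygen (a joint): oxygen valve: how far its stem is pressed down, m: 0 to 0.002 at the start (open), 0.012 fully down (shut, stop). It gives way at about 3 N and stays where it is left: it does not spring back up. The head sits on the stem by a stiff cushion that yields 1 mm per 4 N (8 mm at most) and recovers, so the head can go a few mm lower than shut while pushed. The stem can also be pulled up to -0.006, which is wrong.
- gas_top (a point): centre of the upper face of the gas valve's head: a long flat bar, 78 x 24 mm, 12 mm thick, of bare aluminium on a 12 mm steel stem, on top of a brass valve body bolted to the bench (foot 84 x 50 mm, body top 60 mm above the bench). The point stands about 94 mm above the bench when the valve is open and 82 mm when shut, and moves with the head. The bar's length runs along the point's y axis.
- gas (a joint): gas valve: how far its stem is pressed down, m: 0 to 0.002 at the start (open), 0.012 fully down (shut, stop). It gives way at about 3 N and stays where it is left: it does not spring back up. The head sits on the stem by a stiff cushion that yields 1 mm per 4 N (8 mm at most) and recovers, so the head can go a few mm lower than shut while pushed. The stem can also be pulled up to -0.006, which is wrong.
- air_top (a point): centre of the upper face of the air valve's head: a flat square plate, 44 x 44 mm, 12 mm thick, of bare aluminium on a 12 mm steel stem, on top of a brass valve body bolted to the bench (foot 84 x 50 mm, body top 60 mm above the bench). The point stands about 94 mm above the bench when the valve is open and 82 mm when shut, and moves with the head; the head's sides lie along the point's x and y axes.
- air (a joint): air valve: how far its stem is pressed down, m: 0 to 0.002 at the start (open), 0.012 fully down (shut, stop). It gives way at about 3 N and stays where it is left: it does not spring back up. The head sits on the stem by a stiff cushion that yields 1 mm per 4 N (8 mm at most) and recovers, so the head can go a few mm lower than shut while pushed. The stem can also be pulled up to -0.006, which is wrong.
- water_top (a point): centre of the upper face of the water valve's head: a ball 32 mm in diameter, of bare aluminium on a 12 mm steel stem, on top of a brass valve body bolted to the bench (foot 84 x 50 mm, body top 60 mm above the bench). The point stands about 94 mm above the bench when the valve is open and 82 mm when shut, and moves with the head. To be left alone.
- water (a joint): water valve: how far its stem is pressed down, m: 0 to 0.002 at the start (open), 0.012 fully down (shut, stop). It gives way at about 3 N and stays where it is left: it does not spring back up. The head sits on the stem by a stiff cushion that yields 1 mm per 4 N (8 mm at most) and recovers, so the head can go a few mm lower than shut while pushed. The stem can also be pulled up to -0.006, which is wrong.
- paperweight: round amber glass paperweight, 68 mm across, 50 mm high; origin at its underside. Bystander, to be left where it is.
- tumbler: green glass tumbler, 68 mm across, 80 mm high; origin at its underside. Bystander, to be left where it is.
- block: wooden shaping block, 62 x 62 x 40 mm, with a round handle 22 mm thick reaching 105 mm to its own -x; origin at its underside. Bystander, to be left where it is.
- jacks: glass-worker's jacks lying flat: two steel blades and two wooden handles, about 270 mm long along its own x, 17 mm high; origin at its underside. Bystander, to be left where it is.
- paddle: steel spatula with a wooden handle lying flat, 250 mm long along its own x; origin at its underside. Bystander, to be left where it is.
- shears: steel shears lying flat, about 220 mm long along its own x, 11 mm high; origin at its underside. Bystander, to be left where it is.
- jar: closed glass jar, 60 mm across, 85 mm high; origin at its underside. Bystander, to be left where it is.
Mind the look-alikes: they are no part of the job. What is shaped like the part that bears air_top but red is not meant. Leave any purple look-alike of the part that bears water_top alone.

How it is judged:
By the outcome, as a careful person would: the job done as asked, in the order asked, and still so for the second after the job is handed in, with the robot touching nothing.
It also fails if it takes over 40 s, if anything falls off the work surface, if the arm or the gripper's body presses on something with over 40 N, if the wrist force passes 120 N, or if a joint passes its speed limit or range.

## Working session

There is one attempt and no reset: what is moved stays moved. The work goes in short steps, Python scripts to look and compute and a tool call to move; the robot and the scene stay as the last step left them, time stands still between calls to the robot, and variables do not carry over. Pictures are saved under pics/ and viewed, about 8 in all and at most 12, crops included, and the job is handed in when it is done.

Besides the shell and the picture viewer there is one more tool, called by a JSON object that holds its "fn" and its "kwargs". step_arm: Moves the arm, as the interface text tells. Its arguments: {"type":"object","properties":{"motion":{"type":"array","items":{"type":"array","items":{"type":"number"}}}},"required":["motion"]}

```bash
ls; mkdir -p pics
cat > h.py <<'E'
import numpy as np,cv2
from bench import ctrl
def save(n,im): cv2.imwrite(f'pics/{n}.png',im[:,:,::-1])
def pts(d,info,T):
    v,u=np.mgrid[:d.shape[0],:d.shape[1]]
    P=np.stack([(u-info['cx'])/info['fx']*d,(v-info['cy'])/info['fy']*d,d],-1)
    return P@T[:3,:3].T+T[:3,3]
E
python3 - <<'E'
from h import *
for n in('scene','side'):
    im,d=ctrl.camera(n); save(n,im); i=ctrl.camera_info(n); np.savez('pics/'+n,im=im,d=d,**i)
    print(n,np.round(np.array(i['T']),3).tolist(),i['fx'])
o=ctrl.get_obs();print(o['time_s'],o['eef_pos'],o['eef_rot'],o['wrist_force'],o['opening'])
E
```

```text
pics
scene [[0.18, 0.828, -0.531, 1.212], [0.984, -0.156, 0.089, -0.124], [-0.009, -0.538, -0.843, 1.003], [0.0, 0.0, 0.0, 1.0]] 416.6097993407007
side [[-0.935, -0.279, 0.217, 0.399], [-0.353, 0.714, -0.604, 0.617], [0.014, -0.642, -0.767, 0.892], [0.0, 0.0, 0.0, 1.0]] 418.1381885420024
0.1 [ 0.23004    -0.52642287  0.23046612] [ 0.14398278  0.69217855  0.14511665 -0.69216975] [ 0.37608579 -0.82362644 -0.12275705] 1.0002123968086263
```

View pics/scene.png

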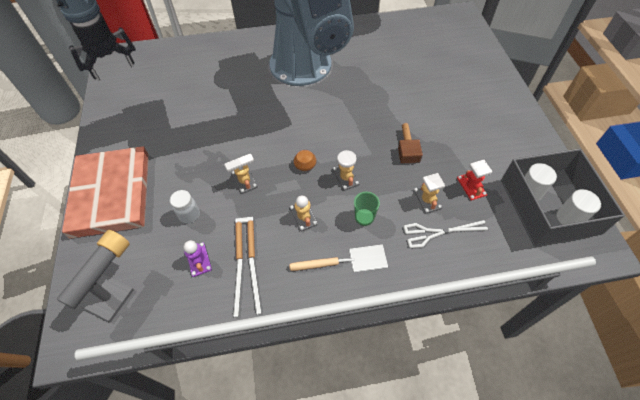

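View pics/side.png

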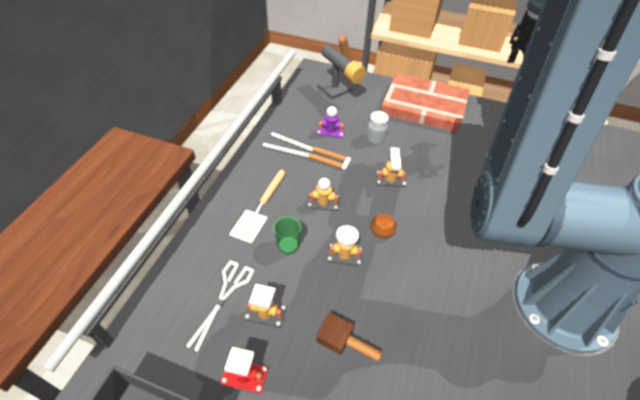

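Candidates in the scene image:
- Oxygen: the disc at (346,160). The jar lid (181,200) and the cans in the tray (543,178) are also round, but they aren't valves.
- Gas: the bar at (240,163).
- Air: the square at (432,184) on a brass body. The red-bodied square at (481,170) is the look-alike.
- Water: the ball at (303,203), with the purple look-alike at (191,246).

Next I'll measure these and check one close crop.

Run:
```python
from h import *
seeds={'scene':dict(oxy=(346,158),gas=(240,162),air=(432,183),water=(303,202),red=(481,169)),'side':dict(oxy=(347,235),gas=(396,160),air=(262,296),water=(324,184),red=(239,360))}
for n in seeds:
    z=np.load(f'pics/{n}.npz'); W=pts(z['d'],z,z['T']); im=z['im'].astype(int)
    for k,(u,v) in seeds[n].items():
        m=np.zeros(W.shape[:2],bool); m[v-25:v+26,u-25:u+26]=1
        m&=(W[...,2]>.083)&(W[...,2]<.105)&(im.min(-1)>120)
        c,l=cv2.connectedComponents(m.astype(np.uint8)); 
        lab=l[m][np.argmin(((np.argwhere(m)-[v,u])**2).sum(1))]; m=l==lab
        p=W[m]; r=cv2.minAreaRect((p[:,:2]*1000).astype(np.float32))
        # ray cast of mask onto plane z=.093
        uv=np.argwhere(m)[:,::-1]; dr=np.c_[(uv[:,0]-z['cx'])/z['fx'],(uv[:,1]-z['cy'])/z['fy'],np.ones(len(uv))]@z['T'][:3,:3].T
        q=z['T'][:3,3]+dr*((.093-z['T'][2,3])/dr[:,2])[:,None]
        r2=cv2.minAreaRect((q[:,:2]*1000).astype(np.float32))
        print(n,k,m.sum(),np.round(np.median(p,0),4),np.round(r2[0],0),np.round(r2[1]),round(r2[2]),'z pct',np.round(np.percentile(p[:,2],[10,50,90]),4))
    # other tall things
s=np.load('pics/scene.npz')['im'];t=np.load('pics/side.npz')['im']
a=cv2.resize(s[130:230,220:500],None,fx=2.8,fy=2.8,interpolation=2);b=cv2.resize(t[140:390,200:420],None,fx=1.2,fy=1.2)
b=cv2.copyMakeBorder(b,0,0,0,a.shape[1]-b.shape[1],0);save('crop',np.vstack([a,b]))
```

```text
scene oxy 249 [0.5207 0.0566 0.094 ] [519.  57.] [47. 56.] 79 z pct [0.0906 0.094  0.0963]
scene gas 243 [ 0.4759 -0.2369  0.0922] [ 477. -236.] [31. 77.] 18 z pct [0.0881 0.0922 0.0949]
scene air 265 [0.6395 0.2675 0.0917] [640. 267.] [48. 47.] 6 z pct [0.0874 0.0917 0.0941]
scene water 89 [ 0.6305 -0.0853  0.0893] [632. -85.] [29. 27.] 31 z pct [0.0841 0.0893 0.0933]
scene red 250 [0.6209 0.4052 0.0938] [620. 406.] [48. 48.] 9 z pct [0.0901 0.0938 0.0961]
side oxy 356 [0.5186 0.0607 0.0938] [519.  60.] [49. 57.] 17 z pct [0.091  0.0938 0.0956]
side gas 204 [ 0.4748 -0.2323  0.0921] [ 475. -232.] [25. 87.] 17 z pct [0.0882 0.0921 0.0943]
side air 441 [0.6366 0.2709 0.0921] [636. 271.] [45. 47.] 8 z pct [0.0894 0.0921 0.094 ]
side water 73 [ 0.6266 -0.0822  0.0891] [627. -78.] [27. 27.] 57 z pct [0.0853 0.0891 0.0926]
side red 597 [0.6179 0.4089 0.0942] [618. 408.] [45. 46.] 9 z pct [0.0918 0.0942 0.0961]
```

View pics/crop.png

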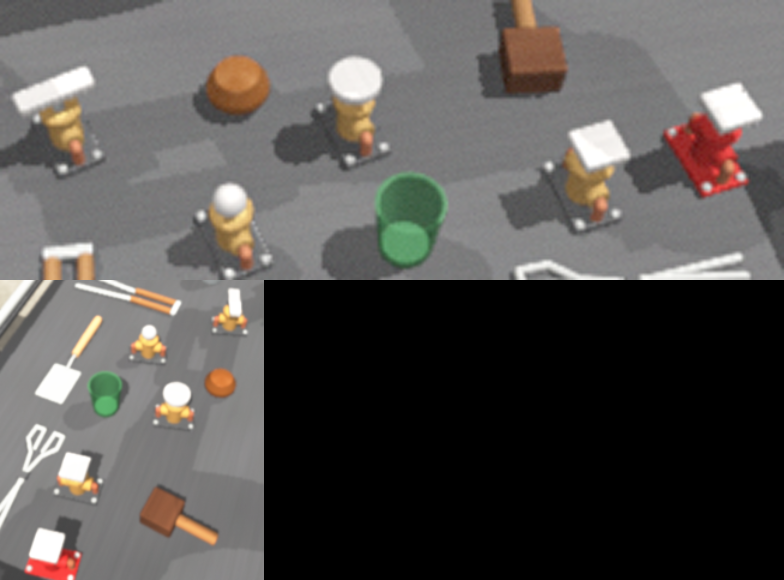

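The crop confirms the choices: disc, bar and square all sit on brass bodies, and the red square is the look-alike. Averaging the two views gives oxygen (0.519, 0.058), gas (0.476, -0.234) and air (0.638, 0.269). Now I'll work out the shift.

```bash
cat > go.py <<'E'
import sys;from h import *
from scipy.spatial.transform import Rotation as R
o=ctrl.get_obs();w=o['eef_rot'];r=R.from_quat([w[1],w[2],w[3],w[0]])
print('t',o['time_s'],'pos',np.round(o['eef_pos'],4),'F',np.round(o['wrist_force'],2),'op',round(o['opening'],3));print(np.round(r.as_matrix(),3).tolist())
print('shift mm',np.round(1000*r.inv().apply(np.array(eval(sys.argv[1]))-o['eef_pos']),1))
E
python3 go.py "[.519,.058,.135]"
```

```text
t 0.1 pos [ 0.23   -0.5264  0.2305] F [ 0.38 -0.82 -0.12] op 1.0
[[-0.0, 0.4, -0.916], [0.002, -0.916, -0.4], [-1.0, -0.002, -0.0]]
shift mm [  96.3 -419.8 -498.7]
```

{"fn": "step_arm", "kwargs": {"motion": [[0,-40,-47,0,0,0,255],[0,-80,-95,0,0,0,255],[0,-120,-142,0,0,0,255],[0,-160,-190,0,0,0,255],[10,-210,-250,0,0,0,255],[20,-250,-297,0,0,0,255],[40,-290,-344,0,0,0,255],[60,-330,-392,0,0,0,255],[80,-380,-451,0,0,0,255],[90,-420,-499,0,0,0,255]]}}

```text
time_s: 1.35
eef_pos: [0.5023, 0.025, 0.1482]
eef_rot: [-0.145, -0.692, -0.145, 0.692]
wrist_force: [1.1, -0.2, 1.0]
opening: 0.001
```

{"fn": "step_arm", "kwargs": {"motion": [[0,0,0,0,0,0,255],[0,0,0,0,0,0,255],[0,0,0,0,0,0,255]]}}

```text
time_s: 1.72
eef_pos: [0.5019, 0.0217, 0.1494]
eef_rot: [0.144, 0.692, 0.144, -0.692]
wrist_force: [-0.9, -0.4, -0.7]
opening: 0.001
```

```bash
python3 go.py "[.519,.058,.100]"
python3 - <<'E'
from h import *
im,d=ctrl.camera('scene');save('s2',cv2.resize(im[80:230,240:480],None,fx=3,fy=3))
E
```

```text
t 1.725 pos [0.5019 0.0217 0.1494] F [-0.94 -0.35 -0.73] op 0.001
[[0.0, 0.399, -0.917], [-0.0, -0.917, -0.399], [-1.0, 0.0, -0.0]]
shift mm [ 49.4 -26.5 -30.1]
```

View pics/s2.png

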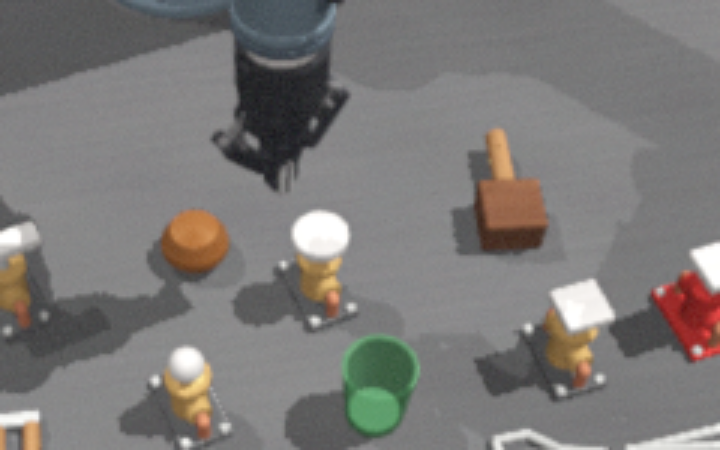

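The hand is shut and just short of the disc. Next I'll move over it and come down slowly.

{"fn": "step_arm", "kwargs": {"motion": [[0,-26,-30,0,0,0,255],[15,-26,-30,0,0,0,255],[35,-26,-30,0,0,0,255],[45,-26,-30,0,0,0,255],[50,-26,-30,0,0,0,255],[50,-26,-30,0,0,0,255],[50,-26,-30,0,0,0,255]]}}

```text
time_s: 2.65
eef_pos: [0.5197, 0.0586, 0.0997]
eef_rot: [0.145, 0.693, 0.144, -0.692]
wrist_force: [0.0, -0.3, -1.0]
opening: 0.002
```

```bash
python3 go.py "[.519,.058,.083]"
python3 - <<'E'
from h import *
im,d=ctrl.camera('scene');im2,d=ctrl.camera('side')
save('s3',np.hstack([cv2.resize(im[110:210,290:410],None,fx=3.3,fy=3.3),cv2.resize(im2[170:270,280:400],None,fx=3.3,fy=3.3)]))
E
```

```text
t 2.65 pos [0.5197 0.0586 0.0997] F [ 0.03 -0.32 -1.03] op 0.002
[[0.001, 0.4, -0.916], [-0.0, -0.916, -0.4], [-1.0, 0.001, -0.001]]
shift mm [16.7  0.3  0.8]
```

View pics/s3.png

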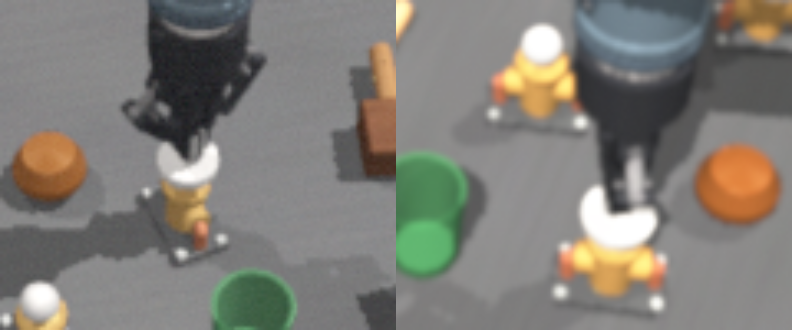

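The tip is over the disc in both views, about 6 mm above it. Pressing now.

{"fn": "step_arm", "kwargs": {"motion": [[4,0,0,0,0,0,255],[7,0,0,0,0,0,255],[10,0,0,0,0,0,255],[13,0,0,0,0,0,255],[16,0,0,0,0,0,255],[16,0,0,0,0,0,255]]}}

```text
time_s: 3.5
eef_pos: [0.5191, 0.0588, 0.0828]
eef_rot: [-0.145, -0.692, -0.145, 0.692]
wrist_force: [0.4, -0.4, 0.7]
opening: -0.001
```

{"fn": "step_arm", "kwargs": {"motion": [[1,0,0,0,0,0,255],[2,0,0,0,0,0,255],[2,0,0,0,0,0,255],[2,0,0,0,0,0,255]]}}

```text
time_s: 4.0
eef_pos: [0.5192, 0.0588, 0.0812]
eef_rot: [0.145, 0.692, 0.145, -0.692]
wrist_force: [-1.0, 0.5, 2.1]
opening: -0.0
```

{"fn": "step_arm", "kwargs": {"motion": [[1,0,0,0,0,0,255],[2,0,0,0,0,0,255],[2,0,0,0,0,0,255],[2,0,0,0,0,0,255]]}}

```text
time_s: 4.5
eef_pos: [0.5193, 0.0588, 0.0797]
eef_rot: [0.145, 0.692, 0.145, -0.692]
wrist_force: [-3.7, -0.1, 9.1]
opening: 0.0
```

9 N at z = 79.7 mm is the shut height (82 mm) less 2.3 mm of cushion, so the valve is on its stop. Lifting, then on to gas at a safe height.

{"fn": "step_arm", "kwargs": {"motion": [[-5,0,0,0,0,0,255],[-20,0,0,0,0,0,255],[-50,0,0,0,0,0,255],[-65,0,0,0,0,0,255],[-65,0,0,0,0,0,255]]}}

```text
time_s: 5.12
eef_pos: [0.5201, 0.0587, 0.1455]
eef_rot: [0.145, 0.693, 0.144, -0.691]
wrist_force: [0.2, -0.4, -0.5]
opening: -0.001
```

```bash
python3 go.py "[.476,-.234,.145]"
python3 - <<'E'
from h import *
for n,(u,v) in dict(scene=(346,160),side=(347,238)).items():
    im,d=ctrl.camera(n);z=ctrl.camera_info(n);W=pts(d,z,z['T'])
    m=np.zeros(d.shape,bool);m[v-20:v+20,u-20:u+20]=1
    m&=(W[...,2]>.07)&(W[...,2]<.105)&(im.min(-1)>150);print(n,m.sum(),np.median(W[m],0))
E
```

```text
t 5.125 pos [0.5201 0.0587 0.1455] F [ 0.2  -0.35 -0.46] op -0.001
[[0.003, 0.4, -0.916], [-0.0, -0.916, -0.4], [-1.0, 0.001, -0.003]]
shift mm [  0.5 250.6 157.6]
scene 240 [0.51952664 0.05717706 0.08227852]
side 355 [0.51816503 0.06038564 0.08218941]
```

Oxygen's head now reads 82.2 mm (it was 94), so it's shut. Moving to gas; its bar is already nearly in line with the jaw axis.

{"fn": "step_arm", "kwargs": {"motion": [[0,40,25,0,0,0,255],[0,80,50,0,0,0,255],[0,120,75,0,0,0,255],[0,165,104,0,0,0,255],[0,210,132,0,0,0,255],[0,251,158,0,0,0,255],[0,251,158,0,0,0,255],[20,251,158,0,0,0,255],[45,251,158,0,0,0,255],[45,251,158,0,0,0,255]]}}

```text
time_s: 6.48
eef_pos: [0.473, -0.2318, 0.0963]
eef_rot: [-0.143, -0.691, -0.147, 0.694]
wrist_force: [-0.6, -0.4, -0.1]
opening: -0.0
```

```bash
python3 go.py "[.476,-.234,.083]"
python3 - <<'E'
from h import *
im,d=ctrl.camera('scene');im2,d=ctrl.camera('side')
save('s4',np.hstack([cv2.resize(im[100:200,180:300],None,fx=3.3,fy=3.3),cv2.resize(im2[100:200,340:460],None,fx=3.3,fy=3.3)]))
E
```

```text
t 6.475 pos [ 0.473  -0.2318  0.0963] F [-0.55 -0.39 -0.08] op -0.0
[[-0.005, 0.401, -0.916], [0.004, -0.916, -0.401], [-1.0, -0.006, 0.003]]
shift mm [13.3  3.3 -2. ]
```

View pics/s4.png

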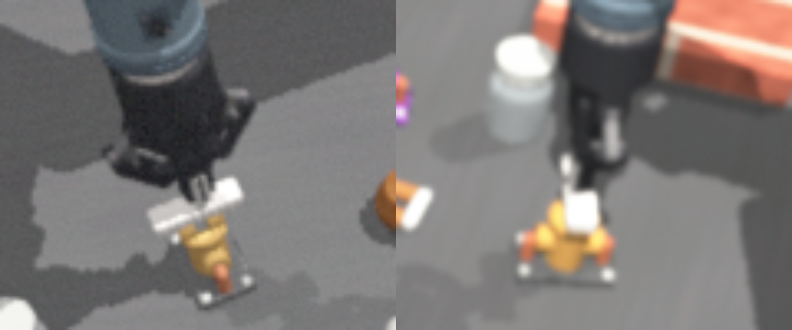

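{"fn": "step_arm", "kwargs": {"motion": [[0,1,-2,0,0,0,255],[4,1,-2,0,0,0,255],[7,1,-2,0,0,0,255],[10,1,-2,0,0,0,255],[13,1,-2,0,0,0,255],[16,1,-2,0,0,0,255],[16,1,-2,0,0,0,255],[16,1,-2,0,0,0,255]]}}

```text
time_s: 7.58
eef_pos: [0.4769, -0.2346, 0.083]
eef_rot: [-0.145, -0.692, -0.145, 0.692]
wrist_force: [-0.3, -0.1, -0.3]
opening: 0.005
```

{"fn": "step_arm", "kwargs": {"motion": [[1,0,0,0,0,0,255],[2,0,0,0,0,0,255],[3,0,0,0,0,0,255],[3.5,0,0,0,0,0,255],[3.5,0,0,0,0,0,255]]}}

```text
time_s: 8.2
eef_pos: [0.4771, -0.2347, 0.0801]
eef_rot: [-0.145, -0.692, -0.145, 0.692]
wrist_force: [-2.0, 1.1, 7.8]
opening: -0.003
```

{"fn": "step_arm", "kwargs": {"motion": [[-5,0,0,0,0,0,255],[-20,0,0,0,0,0,255],[-50,0,0,0,0,0,255],[-65,0,0,0,0,0,255],[-65,0,0,0,0,0,255]]}}

```text
time_s: 8.82
eef_pos: [0.4779, -0.2352, 0.1461]
eef_rot: [0.145, 0.693, 0.144, -0.691]
wrist_force: [0.2, 1.5, -0.2]
opening: 0.001
```

```bash
python3 go.py "[.638,.269,.145]"
python3 - <<'E'
from h import *
for n,(u,v) in dict(scene=(240,163),side=(396,162)).items():
    im,d=ctrl.camera(n);z=ctrl.camera_info(n);W=pts(d,z,z['T'])
    m=np.zeros(d.shape,bool);m[v-14:v+20,u-18:u+18]=1
    m&=(W[...,2]>.07)&(W[...,2]<.105)&(im.min(-1)>150);print(n,m.sum(),np.median(W[m],0))
E
```

```text
t 8.825 pos [ 0.4779 -0.2352  0.1461] F [ 0.22  1.53 -0.17] op 0.001
[[0.002, 0.4, -0.916], [-0.002, -0.916, -0.4], [-1.0, 0.003, -0.001]]
shift mm [   0.5 -398.  -348.6]
scene 244 [ 0.47616788 -0.23756857  0.08208678]
side 206 [ 0.47455555 -0.23002446  0.08181118]
```

The gas head is at 82 mm, so it's shut. Moving to air.

{"fn": "step_arm", "kwargs": {"motion": [[0,-40,-35,0,0,0,255],[0,-80,-70,0,0,0,255],[0,-120,-105,0,0,0,255],[0,-160,-140,0,0,0,255],[0,-200,-175,0,0,0,255],[0,-240,-210,0,0,0,255],[0,-280,-245,0,0,0,255],[0,-320,-280,0,0,0,255],[0,-360,-315,0,0,0,255],[0,-398,-348,0,0,0,255]]}}

```text
time_s: 10.18
eef_pos: [0.6361, 0.271, 0.1427]
eef_rot: [-0.145, -0.691, -0.145, 0.693]
wrist_force: [0.6, 0.1, -0.1]
opening: 0.0
```

{"fn": "step_arm", "kwargs": {"motion": [[0,0,0,0,0,0,255],[0,0,0,0,0,0,255]]}}

```text
time_s: 10.42
eef_pos: [0.6357, 0.2691, 0.1428]
eef_rot: [-0.145, -0.691, -0.145, 0.693]
wrist_force: [-0.2, 0.9, -0.8]
opening: 0.001
```

```bash
python3 go.py "[.638,.269,.1]"
```

```text
t 10.425 pos [0.6357 0.2691 0.1428] F [-0.22  0.92 -0.81] op 0.001
[[-0.003, 0.401, -0.916], [-0.001, -0.916, -0.401], [-1.0, -0.0, 0.003]]
shift mm [42.8  1.  -2.2]
```

{"fn": "step_arm", "kwargs": {"motion": [[15,1,-2,0,0,0,255],[30,1,-2,0,0,0,255],[40,1,-2,0,0,0,255],[43,1,-2,0,0,0,255],[43,1,-2,0,0,0,255]]}}

```text
time_s: 11.05
eef_pos: [0.6389, 0.2692, 0.1014]
eef_rot: [-0.145, -0.692, -0.145, 0.692]
wrist_force: [0.1, -0.9, 0.2]
opening: 0.001
```

```bash
python3 go.py "[.638,.269,.083]"
python3 - <<'E'
from h import *
im,d=ctrl.camera('scene');im2,d=ctrl.camera('side')
save('s5',np.hstack([cv2.resize(im[120:220,370:490],None,fx=3.3,fy=3.3),cv2.resize(im2[230:330,200:320],None,fx=3.3,fy=3.3)]))
E
```

```text
t 11.05 pos [0.6389 0.2692 0.1014] F [ 0.13 -0.86  0.18] op 0.001
[[-0.0, 0.4, -0.916], [-0.0, -0.916, -0.4], [-1.0, -0.0, 0.0]]
shift mm [18.4 -0.2  0.9]
```

View pics/s5.png

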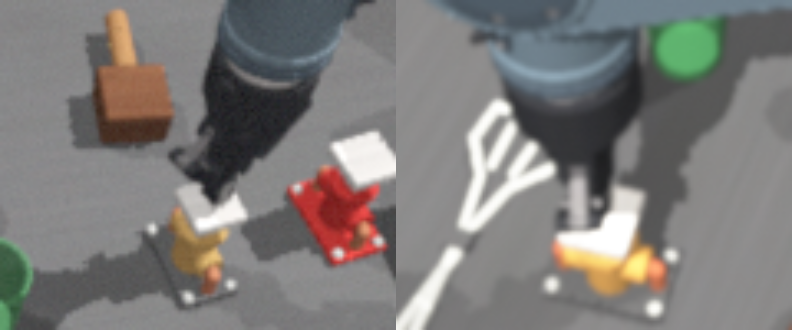

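The tip is above the centre of the brass-bodied square plate in both views. The red one is well clear.

{"fn": "step_arm", "kwargs": {"motion": [[4,0,0,0,0,0,255],[8,0,0,0,0,0,255],[11,0,0,0,0,0,255],[14,0,0,0,0,0,255],[17,0,0,0,0,0,255],[18,0,0,0,0,0,255],[18,0,0,0,0,0,255]]}}

```text
time_s: 12.02
eef_pos: [0.6389, 0.2693, 0.0836]
eef_rot: [-0.145, -0.692, -0.145, 0.692]
wrist_force: [-0.4, 0.5, 0.5]
opening: -0.002
```

{"fn": "step_arm", "kwargs": {"motion": [[1,0,0,0,0,0,255],[2,0,0,0,0,0,255],[3,0,0,0,0,0,255],[3.5,0,0,0,0,0,255],[3.5,0,0,0,0,0,255]]}}

```text
time_s: 12.65
eef_pos: [0.639, 0.2694, 0.0807]
eef_rot: [0.145, 0.692, 0.145, -0.692]
wrist_force: [-2.6, 0.5, 6.2]
opening: -0.0
```

{"fn": "step_arm", "kwargs": {"motion": [[0.5,0,0,0,0,0,255],[1,0,0,0,0,0,255],[1,0,0,0,0,0,255]]}}

```text
time_s: 13.02
eef_pos: [0.6391, 0.2694, 0.0801]
eef_rot: [0.145, 0.692, 0.145, -0.692]
wrist_force: [-3.8, -0.7, 8.0]
opening: 0.005
```

{"fn": "step_arm", "kwargs": {"motion": [[-5,0,0,0,0,0,255],[-20,0,0,0,0,0,255],[-50,0,0,0,0,0,255],[-90,0,0,0,0,0,255],[-130,0,0,0,0,0,255],[-130,0,50,0,0,0,255],[-130,0,100,0,0,0,255],[-130,0,150,0,0,0,255],[-130,0,150,0,0,0,255],[-130,0,150,0,0,0,255]]}}

```text
time_s: 14.28
eef_pos: [0.5026, 0.2094, 0.2104]
eef_rot: [0.145, 0.693, 0.144, -0.691]
wrist_force: [0.1, 0.5, 0.8]
opening: -0.002
```

Run:
```python
from h import *
S=dict(scene=dict(oxy=(346,162),gas=(240,165),air=(432,186),water=(303,203)),side=dict(oxy=(347,238),gas=(396,162),air=(262,300),water=(324,184)))
for n in S:
    im,d=ctrl.camera(n);save('f_'+n,im);z=ctrl.camera_info(n);W=pts(d,z,z['T'])
    for k,(u,v) in S[n].items():
        m=np.zeros(d.shape,bool);m[v-16:v+18,u-18:u+18]=1
        m&=(W[...,2]>.07)&(W[...,2]<.105)&(im.min(-1)>150);print(n,k,m.sum(),np.round(np.median(W[m],0),4))
print(ctrl.get_obs()['time_s'],ctrl.get_obs()['eef_pos'])
```

```text
scene oxy 238 [0.5198 0.0574 0.0823]
scene gas 242 [ 0.4766 -0.2375  0.0819]
scene air 253 [0.6384 0.2672 0.0819]
scene water 110 [ 0.6321 -0.085   0.0883]
side oxy 84 [0.5019 0.0609 0.0819]
side gas 0 [nan nan nan]
side air 438 [0.6363 0.2712 0.0821]
side water 0 [nan nan nan]
14.375 [0.50298861 0.20959191 0.20999322]
  return _methods._mean(a, axis=axis, dtype=dtype,
  ret = um.true_divide(
```

View pics/f_scene.png

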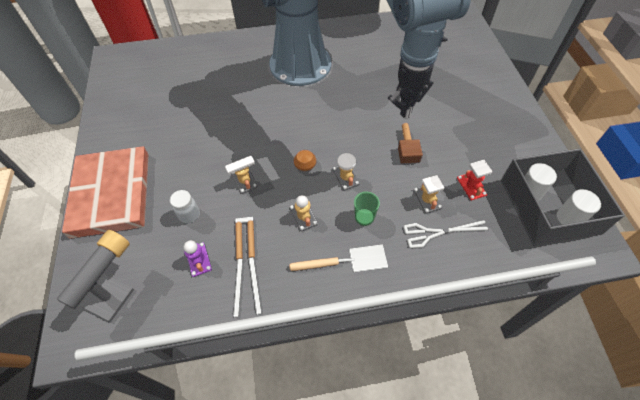

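The bystanders and the water ball at (303,203) are where they were. The hand is clear at z = 0.21 m.

```bash
python3 -c "
from bench import ctrl;print(ctrl.hand_in())"
```

```text
the job is handed in; nothing more can be done
None
```

I pressed the oxygen, gas and air valves fully down, in that order, with the shut fingertips and about 8–9 N each. The job was handed in at about 14.4 s with the hand clear at z = 0.21 m.

**Valves:** the scene camera's depth reading puts all three heads at about 82 mm, their shut height, down from 92–94 mm. The force at the bottom of each press matched the cushion being squeezed against the stop.

**Left alone:** the scene camera shows water still open (88 mm median over the ball, 89 mm before). By eye in that picture, the look-alikes, glass and tools have not moved.

**Limit of the last check:** the arm or its shadow blocked the side camera. It gave no reading for gas or water and only a partial one for oxygen (82 mm). Its earlier readings had gas at 82 mm right after pressing; its only water reading was at the start. Water's final state therefore rests on the scene camera alone.

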